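# Get the power meter out from behind the station gear

### The arm

A 6-joint arm with a two-finger parallel gripper is mounted at the origin on the work surface. World frame = base frame: x ahead of the robot, y to its left, z up, the work surface at z = 0. Lengths are in mm, angles in rad, forces in N, time in s.
With the tool pointing down it reaches from about 400 to 925 mm from the base axis. Payload 12.5 kg.
Tool frame: the origin (TCP) lies on the mounting face of the last link; the fingertips stand 190 mm ahead of it and the grasp point (between the pads) lies 171 mm ahead of it; z points along the fingers, y is the line along which they close (so a half turn about z gives the same grasp; the last joint's range is limited). The gripper opens to 95 mm and grips with 3 to 60 N. Pads are 20 mm wide; open, the fingers measure 119 mm over their backs; the gripper's body (75 mm by 180 mm) begins 59 mm behind the grasp point.
Start: joints at [1.146, 0.491, 1.559, -0, 1.092, -0.106], TCP at [195.868, 593.515, 404.761] pointing down, gripper open.
Joint ranges: [-3.1, 3.1], [-0.84, 2.19], [0.05, 2.79], [-1.13, 4.28], [0.06, 2.93], [-2.69, 2.69]. Speed limits (rad/s): [2.22, 2.22, 2.79, 3.14, 3.14, 3.14].

### API

Orientations are given as [roll, pitch, yaw] about the fixed x, y, z axes, in that order (R = Rz(yaw) Ry(pitch) Rx(roll)).
In Python, from cell import env gives the robot as it stands.
- The arm moves only by the tool carry_out, never from a script. Its argument "series" is a list of rows, each a list of 5 numbers: the shift along the tool's x, y, z in m, then the turn about the tool's z in degrees, then the opening, from 0 (shut) to 1 (fully open). A call has 1 to 20 rows; each row is the pose to reach, as a shift and turn from the pose commanded when the call began, along the tool's axes at that moment; what a row does not reach only later rows make up. A row lasts 1/8 s, in which the tool goes at most 62.5 mm and 10.7 degrees, less where a joint would pass 70% of its speed; a pose out of reach is approached as far as the arm can. A call with a gripper value outside its range is refused whole. The fingers move at their own pace and stop on an object; the grip force is fixed at half the most. Time passes only in rows, so rows that repeat a pose let the fingers close. It gives the time, the measured TCP pose, the force, the opening and the grip force at its end, in the units of the state.
- env.state(): the state, without advancing time (a new reading comes with each control period).
- env.read_camera(name): name is "scene" or "top" or "wrist"; returns (picture, depth): 420x560x3 uint8, red, green, blue; 420x560 float32, mm along the optical axis (not along the pixel's ray), 0 where there is no reading.
- env.get_calibration(name): a dict with "intrinsics" (3x3 intrinsics, pixels), "D" ([k1, k2, p1, p2, k3] as OpenCV has them; the pictures are not rectified), "cam_to_world" (4x4, takes a point from camera to world coordinates); the wrist camera has in their place "T_tool_cam" (4x4, takes a point from camera to tool coordinates, whose origin is the TCP and whose axes are the flange's). Camera axes: x right, y up, looking along -z (the intrinsics and any distortion apply to the point x, -y, -z); pixel columns grow to the right and rows downward; lengths in mm; the calibration is good to about 2 mm. A picture is of the moment at which its call begins: read the wrist's pose just before it. get_calibration takes no time and is no camera call.
- env.job_done(): hands the job in; it is judged then, once.
The state is a dict: "t": time; "joints": joint angles; "qvel": joint speeds; "tau": joint torques, N m; "eef_pos": TCP position; "tcp_rot": TCP orientation; "ft_force": force on the tool from outside, world axes, zero at the start; "moment": the same for the moment, N m; "opening": opening from 0.0 (shut) to 1.0 (fully open); "grip_force": force on a finger pad.
Only numpy, scipy, OpenCV 4.12 (cv2) and the standard library are available. Lean on these libraries where they do the work, as an engineer would, in place of code of your own. Each camera call takes 0.05 s, during which the arm holds its last target. There are 200 camera calls.

### The job

The power meter stands behind three things on the plywood gear board of this radio station. First clear the dummy load, the antenna switch box and the Morse key onto the grey side mat, standing upright; while all three stand there, move the power meter onto the black riser, upright, centred and square to it. Then put the three back upright on the board, each centred on the rubber pad of its own shape (dummy load on the round pad, switch box on the square one, Morse key lengthways on the oblong one), and leave everything standing still.

Things in the scene. Friction and masses are not known exactly. Their poses are not given: they have to be found in the camera images.
- dummy_load: Finned bare-aluminium cylinder (radio dummy load), loose, upright: diameter 56 mm, 58 mm tall, with a brass connector (16 mm diameter) on top up to 70 mm. Grip it across the fins (56 mm). About 0.35 kg. Origin: centre of its underside; z up along its axis. It starts centred on pad_round.
- switch_box: Grey square metal box (antenna switch), loose: 50 x 50 mm, 48 mm tall, with a black round knob (30 mm diameter, fixed) on top up to 62 mm. About 0.3 kg. Origin: centre of its underside; z up; x and y along its sides. It starts centred on pad_square.
- morse_key: Morse paddle key, loose: a solid steel base 64 mm long (along its x) x 44 mm wide (along its y) x 26 mm high, carrying brass parts and two small black paddles (at the -x end) up to 45 mm, all within the base's outline. Grip it across the base's 44 mm width. About 0.5 kg. Origin: centre of its underside; z up. It starts centred on pad_oblong, lengthways.
- power_meter: Dark metal box with two white dials on its front (-x) face, loose: 48 mm deep (x), 150 mm wide (y), 62 mm tall, 0.6 kg. Grip it front to back (48 mm); no finger fits in front until the others are cleared. Origin: centre of its underside, z up. Starts on the 12 mm board, about 64 mm behind the pads' row; the board's back rail, 42 mm above the table, is 47 mm behind its back.
- pad_round: Black rubber pad, round, 68 mm diameter, 3 mm thick, fixed on the front of the plywood board. The three pads stand in a row, 84 mm apart centre to centre, in any order. Origin: centre of its underside, 12 mm above the table; top 3 mm above the origin; y runs along the row, x towards the meter.
- pad_square: Black rubber pad, 64 x 64 mm, 3 mm thick, fixed on the plywood board, in the same row. Origin: centre of its underside, 12 mm above the table; top 3 mm above the origin; y runs along the row, x towards the meter.
- pad_oblong: Black rubber pad, 76 mm (x) x 54 mm (y), 3 mm thick, fixed on the plywood board, in the same row. Origin: centre of its underside, 12 mm above the table; top 3 mm above the origin; y runs along the row, x (its length) towards the meter.
- side_mat: Grey desk mat, flat and empty, fixed on the table to one side of the board (left or right): 220 mm (x) x 120 mm (y), 3 mm thick. The side area for the cleared things; all three fit in a row along its x. Origin: centre of its underside, on the table.
- riser: Low black stand on four aluminium feet, empty, fixed on the table on the other side of the board from the mat: top plate 80 mm (x) x 180 mm (y), its upper face 30 mm above the origin. The meter belongs in the middle of it, its 150 mm width along the riser's 180 mm (y). Origin: centre of its underside, on the table.

How it is judged:
By the outcome, as a careful person would: the job done as asked, in the order asked, and still so for the second after the job is handed in, with the robot touching nothing.
It also fails if it takes over 141 s, if anything falls off the work surface, if the arm or the gripper's body presses on something with over 40 N, if the wrist force passes 120 N, or if a joint passes its speed limit or range.

## Working session

There is one attempt and no reset: what is moved stays moved. The work goes in short steps, Python scripts to look and compute and a tool call to move; the robot and the scene stay as the last step left them, time stands still between calls to the robot, and variables do not carry over. Pictures are saved under pics/ and viewed, at most 14 in all, crops included, and the job is handed in when it is done.

Besides the shell and the picture viewer there is one more tool, called after ">>>" as name(argument=value, ...), one argument or row to a line, values as JSON. carry_out: Moves the arm, as the interface text tells. Its arguments: {"type":"object","properties":{"series":{"type":"array","items":{"type":"array","items":{"type":"number"}}}},"required":["series"]}

```bash
mkdir -p pics; ls; cat > h.py <<'E'
import numpy as np, cv2
from cell import env
from scipy.spatial.transform import Rotation as R
def cam(name):
    s=env.state(); p,d=env.read_camera(name); c=env.get_calibration(name)
    if name=="wrist":
        T=np.eye(4);T[:3,:3]=R.from_euler('xyz',s['tcp_rot']).as_matrix();T[:3,3]=s['eef_pos']
        M=T@np.array(c['T_tool_cam'])
    else: M=np.array(c['cam_to_world'])
    return p,d,np.array(c['intrinsics'],float),np.array(c['D'],float),M
def onplane(uv,z,K,D,M):
    uv=np.array(uv,float).reshape(-1,1,2)
    n=cv2.undistortPoints(uv,K,D).reshape(-1,2)
    r=np.c_[n[:,0],-n[:,1],-np.ones(len(n))]@M[:3,:3].T
    o=M[:3,3]; return o+r*((z-o[2])/r[:,2])[:,None]
def cloud(d,K,D,M):
    v,u=np.mgrid[:d.shape[0],:d.shape[1]]
    n=cv2.undistortPoints(np.stack([u,v],-1).reshape(-1,1,2).astype(float),K,D).reshape(-1,2)
    z=d.reshape(-1,1); P=np.c_[n[:,:1],-n[:,1:],-np.ones((len(n),1))]*z
    return (P@M[:3,:3].T+M[:3,3]).reshape(*d.shape,3)
def save(n,p): cv2.imwrite(f'pics/{n}.png',p[:,:,::-1])
E
python3 - <<'E'
from h import *
s=env.state();print(s)
for n in("top","wrist"):
    p,d,K,D,M=cam(n);save(n+'0',p);np.savez(n+'0',p=p,d=d,K=K,D=D,M=M);print(n,K,D,M.round(3),(d>0).mean())
E
```

```text
pics
{'t': 0.0, 'joints': array([ 1.14637279e+00,  4.91528315e-01,  1.55944849e+00, -4.66232927e-05,
        1.09168184e+00, -1.05601701e-01]), 'qvel': array([ 4.96505079e-04, -4.89064149e-04, -3.14421314e-04,  7.99220076e-05,
        1.01698117e-03, -9.15986967e-04]), 'tau': array([-8.46029197e-04, -6.12660384e+01, -2.58167428e+01,  6.92276610e-02,
        4.83553531e-02, -1.17475361e-04]), 'eef_pos': array([195.87190025, 593.47422335, 404.1813798 ]), 'tcp_rot': array([-3.14052825e+00, -7.12401665e-05,  2.82279230e+00]), 'ft_force': array([0.21794895, 0.66603351, 0.43762987]), 'moment': array([-0.03757872,  0.02440845,  0.05361838]), 'grip_force': 0.0, 'opening': 1.001388224547815}
top [[520.14118905   0.         274.12927955]
 [  0.         520.14118905 205.72403296]
 [  0.           0.           1.        ]] [-0.10744318  0.          0.          0.          0.        ] [[-2.000000e-03  9.780000e-01 -2.100000e-01  3.350170e+02]
 [-1.000000e+00 -2.000000e-03  0.000000e+00  2.133800e+01]
 [-0.000000e+00  2.100000e-01  9.780000e-01  1.025808e+03]
 [ 0.000000e+00  0.000000e+00  0.000000e+00  1.000000e+00]] 0.996016156462585
wrist [[295.3755262    0.         280.55429006]
 [  0.         295.3755262  198.99221349]
 [  0.           0.           1.        ]] [-0.05513023  0.          0.          0.          0.        ] [[ 3.14000e-01 -9.18000e-01 -2.41000e-01  1.28181e+02]
 [ 9.49000e-01  3.03000e-01  8.10000e-02  6.17141e+02]
 [-2.00000e-03 -2.55000e-01  9.67000e-01  3.84189e+02]
 [ 0.00000e+00  0.00000e+00  0.00000e+00  1.00000e+00]] 0.9669132653061224
```

View pics/top0.png

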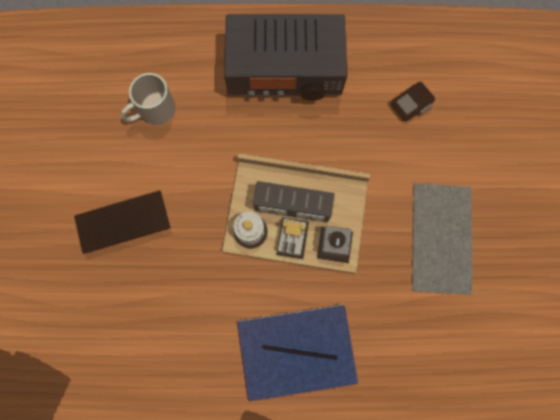

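The top view shows the riser at about (122,222), the mat at (442,238), and the board in the middle. On the board are the dummy load (249,228), key (292,237), switch box (335,243) and meter (293,200).

```bash
python3 - <<'E'
from h import *
f=np.load('top0.npz');p,d,K,D,M=[f[k] for k in('p','d','K','D','M')]
P=cloud(d,K,D,M);Z=P[...,2]
print('table z',np.median(Z[330:400,400:550]),'noise',np.std(Z[330:400,400:550]))
hsv=cv2.cvtColor(p,cv2.COLOR_RGB2HSV)
def roi(m,x0,y0,x1,y1):
    o=np.zeros(m.shape,np.uint8);o[y0:y1,x0:x1]=m[y0:y1,x0:x1]*255
    return cv2.morphologyEx(o,cv2.MORPH_OPEN,np.ones((3,3)))
def rect(name,m,z):
    c=max(cv2.findContours(m,cv2.RETR_EXTERNAL,cv2.CHAIN_APPROX_NONE)[0],key=cv2.contourArea)
    w=onplane(c.reshape(-1,2),z,K,D,M)[:,:2].astype(np.float32)
    print(name,cv2.minAreaRect(w), 'medz',np.median(Z[m>0]))
rect('riser',roi(hsv[...,2]<60,60,180,185,265),30)
rect('mat',roi(hsv[...,1]<90,395,170,490,310),3)
rect('board',roi(Z>7,200,140,390,290),12)
rect('meter',roi((Z>67)&(Z<82),250,165,340,230),74)
rect('box',roi((Z>56)&(hsv[...,1]<80),312,222,360,270),63)
rect('load',roi(Z>60,225,205,272,250),73)
rect('key',roi(Z>28,275,215,312,262),41)
E
```

```text
table z 0.3605295528575425 noise 60.793269874862176
riser ((517.447509765625, 321.32659912109375), (74.76139068603516, 173.4317169189453), 16.60173797607422) medz 29.631541345951405
mat ((488.7685546875, -316.18170166015625), (119.74858856201172, 218.54486083984375), 85.97235107421875) medz 2.9251467664821575
board ((541.2601928710938, -22.804275512695312), (270.4627380371094, 204.9532470703125), 80.61502075195312) medz 14.802284515354074
meter ((553.1255493164062, -15.680892944335938), (149.51742553710938, 49.038421630859375), 80.7511215209961) medz 73.5960405878551
box ((475.8790588378906, -95.34918975830078), (48.42965316772461, 49.73865509033203), 81.96971130371094) medz 63.05754476150429
load ((501.3947448730469, 68.78945922851562), (54.016441345214844, 52.821537017822266), 89.90946960449219) medz 70.67774407219383
key ((486.55377197265625, -12.77609634399414), (43.939327239990234, 64.98492431640625), 78.74407196044922) medz 43.30343071260853
```

View pics/wrist0.png

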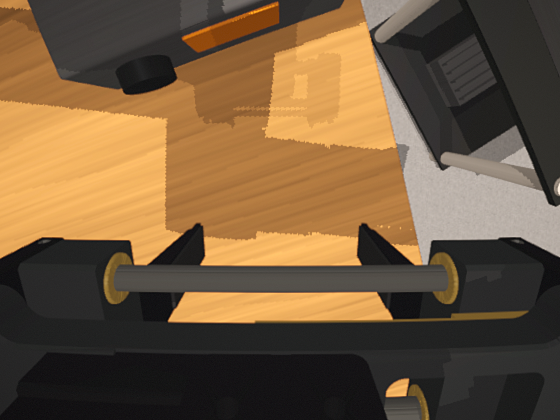

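Top-camera estimates are good enough to set out; first I move above the row for one close look.

>>> carry_out(
  series=[
    [-0.135,-0.115,0.02,-3,0.75],
    [-0.27,-0.23,0.04,-6,0.75],
    [-0.405,-0.345,0.06,-9,0.75],
    [-0.541,-0.46,0.074,-9,0.75],
    [-0.541,-0.46,0.074,-9,0.75],
    [-0.541,-0.46,0.074,-9,0.75],
    [-0.541,-0.46,0.074,-9,0.75],
    [-0.541,-0.46,0.074,-9,0.75],
    [-0.541,-0.46,0.074,-9,0.75],
    [-0.541,-0.46,0.074,-9,0.75],
    [-0.541,-0.46,0.074,-9,0.75],
    [-0.541,-0.46,0.074,-9,0.75],
    [-0.541,-0.46,0.074,-9,0.75],
    [-0.541,-0.46,0.074,-9,0.75],
    [-0.541,-0.46,0.074,-9,0.75],
  ],
)

```text
t: 1.98
eef_pos: [564.9, -11.5, 331.0]
tcp_rot: [3.141, 0.0, 2.982]
ft_force: [-0.6, 0.0, -0.1]
opening: 0.747
grip_force: 0.0
```

```bash
cat >> h.py <<'E'
def go(x,y,zg,yaw):
    """shift for the grasp point to reach world x,y,zg (mm) with yaw deg"""
    s=env.state();Rm=R.from_euler('xyz',s['tcp_rot']);y0=np.degrees(s['tcp_rot'][2])
    g=Rm.inv().apply(np.array([x,y,zg+171])-s['eef_pos'])/1000
    print('shift',g.round(4),'turn',round((y0-yaw+180)%360-180,2))
E
python3 - <<'E'
from h import *
s=env.state();print(s['t'],s['eef_pos'],np.degrees(s['tcp_rot']),s['opening'])
p,d,K,D,M=cam('wrist');save('w1',p);np.savez('w1',p=p,d=d,K=K,D=D,M=M)
E
```

```text
1.975 [564.91943311 -11.4983519  331.0434391 ] [1.79990342e+02 3.71872667e-03 1.70830997e+02] 0.7473131578578066
```

View pics/w1.png

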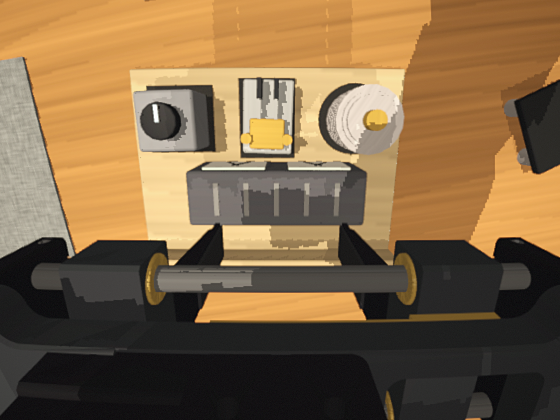

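Wrist view: box (172,120), key (267,118), load (362,119), with the meter top at (277,195). The row is level in the picture, so the yaw is right. Now I measure each from this view.

```bash
python3 - <<'E'
from h import *
f=np.load('w1.npz');p,d,K,D,M=[f[k] for k in('p','d','K','D','M')]
P=cloud(d,K,D,M);Z=P[...,2]
hsv=cv2.cvtColor(p,cv2.COLOR_RGB2HSV)
def rect(name,m,z,b):
    x0,y0,x1,y1=b;o=np.zeros(m.shape,np.uint8);o[y0:y1,x0:x1]=m[y0:y1,x0:x1]*255
    o=cv2.morphologyEx(o,cv2.MORPH_OPEN,np.ones((3,3)))
    c=max(cv2.findContours(o,cv2.RETR_EXTERNAL,cv2.CHAIN_APPROX_NONE)[0],key=cv2.contourArea)
    w=onplane(c.reshape(-1,2),z,K,D,M)[:,:2].astype(np.float32)
    r=cv2.minAreaRect(w);print(name,np.round(r[0],1),np.round(r[1],1),round(r[2],1),'z',Z[o>0].mean().round(1))
rect('box',(Z>57),63,(125,80,220,160))
rect('load',(Z>66),73,(310,75,412,160))
rect('key',(Z>32)&(Z<48),41,(232,70,304,160))
rect('keypad',hsv[...,2]<0,15,(232,70,304,160)) if 0 else None
rect('meter',(Z>68),74,(180,150,375,232))
go(501.4,69.5,145,170.7)
E
```

```text
box [478.3 -92.1] [51.  49.8] 82.2 z 68.4
load [504.5  71.1] [45.2 44.8] 87.4 z 75.1
key [483.3   6.8] [13.6 45.6] 78.8 z 41.0
meter [557.6 -12.6] [148.2  52.8] 80.8 z 76.4
shift [0.0757 0.0699 0.0151] turn 0.13
```

>>> carry_out(
  series=[
    [0.037,0.035,0,0,0.75],
    [0.074,0.0705,0,0,0.75],
    [0.074,0.0705,0.02,0,0.75],
    [0.074,0.0705,0.055,0,0.75],
    [0.074,0.0705,0.085,0,0.75],
    [0.074,0.0705,0.11,0,0.75],
    [0.074,0.0705,0.11,0,0.75],
    [0.074,0.0705,0.11,0,0.75],
    [0.074,0.0705,0.11,0,0.4],
    [0.074,0.0705,0.11,0,0.4],
    [0.074,0.0705,0.11,0,0.4],
    [0.074,0.0705,0.11,0,0.4],
    [0.074,0.0705,0.11,0,0.4],
    [0.074,0.0705,0.11,0,0.4],
  ],
)

```text
t: 3.78
eef_pos: [503.9, 68.8, 221.6]
tcp_rot: [3.141, 0.002, 2.98]
ft_force: [-0.3, 3.3, 7.1]
opening: 0.581
grip_force: 30.0
```

>>> carry_out(
  series=[
    [0,0,-0.02,0,0.4],
    [0,0,-0.06,0,0.4],
    [0,0,-0.1,0,0.4],
    [0,-0.02,-0.11,0,0.4],
    [0,-0.06,-0.11,0,0.4],
    [0.01,-0.11,-0.11,0,0.4],
    [0.02,-0.16,-0.11,0,0.4],
    [0.025,-0.21,-0.11,0,0.4],
    [0.025,-0.26,-0.11,0,0.4],
    [0.025,-0.31,-0.11,0,0.4],
    [0.025,-0.35,-0.11,0,0.4],
    [0.025,-0.38,-0.11,0,0.4],
    [0.025,-0.389,-0.1,0,0.4],
    [0.025,-0.389,-0.08,0,0.4],
    [0.025,-0.389,-0.05,0,0.4],
    [0.025,-0.389,-0.02,0,0.4],
    [0.025,-0.389,0,0,0.4],
    [0.025,-0.389,0.007,0,0.4],
    [0.025,-0.389,0.007,0,0.4],
  ],
)

```text
t: 6.15
eef_pos: [416.6, -310.9, 213.5]
tcp_rot: [3.141, -0.001, 2.98]
ft_force: [0.8, 0.0, -3.2]
opening: 0.587
grip_force: 30.0
```

>>> carry_out(
  series=[
    [0,0,0.003,0,0.4],
    [0,0,0.0035,0,0.4],
    [0,0,0.0035,0,0.75],
    [0,0,0.0035,0,0.75],
    [0,0,0.0035,0,0.75],
    [0,0,-0.02,0,0.75],
    [0,0,-0.06,0,0.75],
    [0,0,-0.1,0,0.75],
    [-0.005,0.05,-0.11,0,0.75],
    [-0.01,0.1,-0.11,0,0.75],
    [-0.02,0.15,-0.11,0,0.75],
    [-0.0247,0.2,-0.11,0,0.75],
    [-0.0247,0.2238,-0.11,0,0.75],
    [-0.0247,0.2238,-0.1,0,0.75],
    [-0.0247,0.2238,-0.06,0,0.75],
    [-0.0247,0.2238,-0.02,0,0.75],
    [-0.0247,0.2238,-0.0025,0,0.75],
    [-0.0247,0.2238,-0.0025,0,0.75],
    [-0.0247,0.2238,-0.0025,0,0.75],
  ],
)

```text
t: 8.52
eef_pos: [476.9, -95.0, 216.6]
tcp_rot: [-3.142, 0.001, 2.979]
ft_force: [0.7, 0.1, -0.1]
opening: 0.751
grip_force: 0.0
```

>>> carry_out(
  series=[
    [0,0,0,0,0.35],
    [0,0,0,0,0.35],
    [0,0,0,0,0.35],
    [0,0,0,0,0.35],
    [0,0,0,0,0.35],
  ],
)

```text
t: 9.15
eef_pos: [476.9, -94.4, 216.7]
tcp_rot: [-3.142, 0.001, 2.98]
ft_force: [-1.3, -1.2, 5.7]
opening: 0.526
grip_force: 29.8
```

>>> carry_out(
  series=[
    [0,0,-0.02,0,0.35],
    [0,0,-0.06,0,0.35],
    [0,0,-0.1,0,0.35],
    [-0.005,-0.02,-0.11,0,0.35],
    [-0.015,-0.07,-0.11,0,0.35],
    [-0.03,-0.12,-0.11,0,0.35],
    [-0.04,-0.17,-0.11,0,0.35],
    [-0.0476,-0.205,-0.11,0,0.35],
    [-0.0476,-0.2168,-0.1,0,0.35],
    [-0.0476,-0.2168,-0.07,0,0.35],
    [-0.0476,-0.2168,-0.03,0,0.35],
    [-0.0476,-0.2168,0,0,0.35],
    [-0.0476,-0.2168,0.008,0,0.35],
    [-0.0476,-0.2168,0.0115,0,0.35],
    [-0.0476,-0.2168,0.0115,0,0.35],
    [-0.0476,-0.2168,0.0115,0,0.75],
    [-0.0476,-0.2168,0.0115,0,0.75],
    [-0.0476,-0.2168,0.0115,0,0.75],
  ],
)

```text
t: 11.4
eef_pos: [489.0, -316.1, 205.1]
tcp_rot: [-3.141, 0.001, 2.98]
ft_force: [0.6, -0.4, -0.5]
opening: 0.736
grip_force: 0.0
```

>>> carry_out(
  series=[
    [0,0,-0.03,0,0.75],
    [0,0,-0.08,0,0.75],
    [0,0,-0.12,0,0.75],
    [0.008,0.05,-0.12,0,0.75],
    [0.016,0.1,-0.12,0,0.75],
    [0.024,0.15,-0.12,0,0.75],
    [0.032,0.2,-0.12,0,0.75],
    [0.04,0.25,-0.12,0,0.75],
    [0.048,0.3,-0.12,0,0.75],
    [0.048,0.3,-0.09,0,0.75],
    [0.048,0.3,-0.06,0,0.75],
    [0.048,0.3,-0.02,0,0.75],
    [0.048,0.3,-0.0034,0,0.75],
    [0.048,0.3,-0.0034,0,0.75],
    [0.048,0.3,-0.0034,0,0.3],
    [0.048,0.3,-0.0034,0,0.3],
    [0.048,0.3,-0.0034,0,0.3],
    [0.048,0.3,-0.0034,0,0.3],
    [0.048,0.3,-0.0034,0,0.3],
  ],
)

```text
t: 13.78
eef_pos: [489.9, -12.1, 208.7]
tcp_rot: [3.141, 0.001, 2.98]
ft_force: [-1.0, 1.3, 5.7]
opening: 0.463
grip_force: 29.8
```

>>> carry_out(
  series=[
    [0,0,-0.02,0,0.3],
    [0,0,-0.06,0,0.3],
    [0,0,-0.1,0,0.3],
    [-0.01,-0.03,-0.11,0,0.3],
    [-0.03,-0.07,-0.11,0,0.3],
    [-0.05,-0.12,-0.11,0,0.3],
    [-0.07,-0.17,-0.11,0,0.3],
    [-0.09,-0.22,-0.11,0,0.3],
    [-0.11,-0.265,-0.11,0,0.3],
    [-0.12,-0.2934,-0.105,0,0.3],
    [-0.12,-0.2934,-0.07,0,0.3],
    [-0.12,-0.2934,-0.03,0,0.3],
    [-0.12,-0.2934,0,0,0.3],
    [-0.12,-0.2934,0.008,0,0.3],
    [-0.12,-0.2934,0.0115,0,0.3],
    [-0.12,-0.2934,0.0115,0,0.3],
    [-0.12,-0.2934,0.0115,0,0.75],
    [-0.12,-0.2934,0.0115,0,0.75],
    [-0.12,-0.2934,0.0115,0,0.75],
  ],
)

```text
t: 16.15
eef_pos: [561.1, -321.1, 197.2]
tcp_rot: [-3.141, 0.001, 2.98]
ft_force: [-0.3, -0.1, -0.5]
opening: 0.708
grip_force: 0.0
```

>>> carry_out(
  series=[
    [0,0,-0.03,0,1],
    [0,0,-0.08,0,1],
    [0.007,0.05,-0.134,0,1],
    [0.015,0.1,-0.134,0,1],
    [0.023,0.15,-0.134,0,1],
    [0.031,0.2,-0.134,0,1],
    [0.038,0.25,-0.134,0,1],
    [0.046,0.307,-0.134,0,1],
    [0.046,0.307,-0.134,0,1],
    [0.046,0.307,-0.134,0,1],
  ],
)

```text
t: 17.4
eef_pos: [565.1, -10.8, 330.8]
tcp_rot: [-3.142, 0.001, 2.981]
ft_force: [0.6, -0.2, -0.6]
opening: 1.001
grip_force: 0.0
```

```bash
python3 - <<'E'
from h import *
s=env.state();print(s['t'],s['eef_pos'],np.degrees(s['tcp_rot']))
p,d,K,D,M=cam('wrist');np.savez('w2',p=p,d=d,K=K,D=D,M=M)
a=p
P=cloud(d,K,D,M);Z=P[...,2];hsv=cv2.cvtColor(p,cv2.COLOR_RGB2HSV)
b=np.zeros(Z.shape,np.uint8);b[60:165,130:420]=((hsv[...,2]<75)&(Z<25))[60:165,130:420]*255
b=cv2.morphologyEx(b,cv2.MORPH_OPEN,np.ones((3,3)))
for c in cv2.findContours(b,cv2.RETR_EXTERNAL,cv2.CHAIN_APPROX_NONE)[0]:
    if cv2.contourArea(c)<500:continue
    r=cv2.minAreaRect(onplane(c.reshape(-1,2),15,K,D,M)[:,:2].astype(np.float32));print('pad',[np.round(x,1) for x in r])
b=np.zeros(Z.shape,np.uint8);b[140:230,170:385]=(abs(Z-74)<5)[140:230,170:385]*255
c=max(cv2.findContours(b,cv2.RETR_EXTERNAL,cv2.CHAIN_APPROX_NONE)[0],key=cv2.contourArea)
print('meter',cv2.minAreaRect(onplane(c.reshape(-1,2),74,K,D,M)[:,:2].astype(np.float32)))
p,d,K,D,M=cam('top');np.savez('t2',p=p,d=d,K=K,D=D,M=M)
save('w2',np.vstack([a[:250],p[100:320]]))
E
```

```text
17.4 [565.13567519 -10.76691831 330.83564622] [-1.79996320e+02  2.91661612e-02  1.70774907e+02]
pad [array([475.8, -94.1]), array([62.8, 61.7]), np.float64(80.7)]
pad [array([502.9,  71.1]), array([64.7, 65.5]), np.float64(82.4)]
pad [array([489.8, -11.5]), array([52.4, 72.8]), np.float64(80.6)]
meter ((554.624267578125, -12.113357543945312), (148.19757080078125, 46.44493865966797), 80.76703643798828)
```

View pics/w2.png

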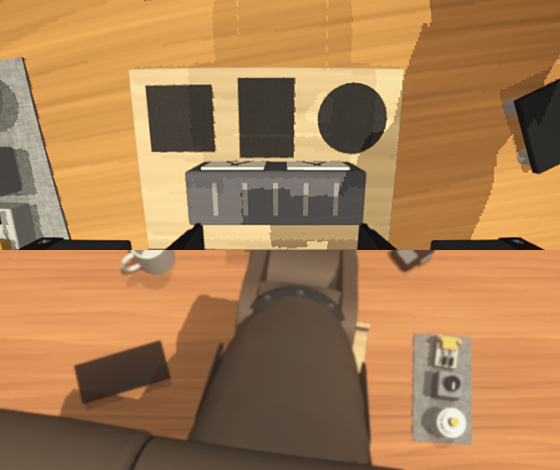

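Wrist half (top): the pads are empty and the meter is centred near (277,195). Top-camera half: all three stand on the mat. Next I grip the meter front to back.

>>> carry_out(
  series=[
    [0.005,-0.001,0,10,0.85],
    [0.01,-0.003,0,20,0.85],
    [0.01,-0.003,0,30,0.85],
    [0.01,-0.003,0,40,0.85],
    [0.01,-0.003,0,50,0.85],
    [0.01,-0.003,0,60,0.85],
    [0.01,-0.003,0,70,0.85],
    [0.01,-0.003,0,80,0.85],
    [0.01,-0.003,0,90,0.85],
    [0.01,-0.003,0,90,0.85],
    [0.01,-0.003,0.04,90,0.85],
    [0.01,-0.003,0.08,90,0.85],
    [0.01,-0.003,0.113,90,0.85],
    [0.01,-0.003,0.113,90,0.85],
    [0.01,-0.003,0.113,90,0.85],
    [0.01,-0.003,0.113,90,0.35],
    [0.01,-0.003,0.113,90,0.35],
    [0.01,-0.003,0.113,90,0.35],
    [0.01,-0.003,0.113,90,0.35],
    [0.01,-0.003,0.113,90,0.35],
  ],
)

```text
t: 20.0
eef_pos: [554.9, -12.0, 217.9]
tcp_rot: [3.141, -0.0, 1.409]
ft_force: [0.7, -1.3, 4.1]
opening: 0.502
grip_force: 30.0
```

Grip on the meter is good. Before carrying it, a quick unobstructed wrist look at the riser, since a held meter would block the view.

>>> carry_out(
  series=[
    [0,0,0,0,0.85],
    [0,0,0,0,0.85],
    [0,0,0,0,0.85],
    [0,0,-0.03,0,0.85],
    [0,0,-0.08,0,0.85],
    [0.05,-0.01,-0.113,-9,0.85],
    [0.1,-0.02,-0.113,-18,0.85],
    [0.15,-0.03,-0.113,-25.8,0.85],
    [0.2,-0.042,-0.113,-25.8,0.85],
    [0.242,-0.0516,-0.113,-25.8,0.85],
    [0.242,-0.0516,-0.113,-25.8,0.85],
    [0.242,-0.0516,-0.113,-25.8,0.85],
  ],
)

```text
t: 21.5
eef_pos: [542.7, 234.9, 330.5]
tcp_rot: [-3.141, 0.0, 1.86]
ft_force: [-0.1, -0.5, -0.0]
opening: 0.847
grip_force: 0.0
```

```bash
python3 - <<'E'
from h import *
s=env.state();print(s['t'],s['eef_pos'],np.degrees(s['tcp_rot']))
p,d,K,D,M=cam('wrist');save('w3',p);np.savez('w3',p=p,d=d,K=K,D=D,M=M)
P=cloud(d,K,D,M);Z=P[...,2]
b=(abs(Z-30)<8).astype(np.uint8)*255;b[235:]=0
b=cv2.morphologyEx(b,cv2.MORPH_OPEN,np.ones((5,5)))
c=max(cv2.findContours(b,cv2.RETR_EXTERNAL,cv2.CHAIN_APPROX_NONE)[0],key=cv2.contourArea)
print(cv2.boundingRect(c),cv2.minAreaRect(onplane(c.reshape(-1,2),30,K,D,M)[:,:2].astype(np.float32)))
E
```

```text
21.5 [542.67251315 234.90973306 330.45854284] [-1.79975144e+02  4.01168929e-03  1.06561233e+02]
(239, 0, 94, 194) ((521.5017700195312, 321.98284912109375), (80.02922821044922, 169.75375366210938), 16.627811431884766)
```

View pics/w3.png

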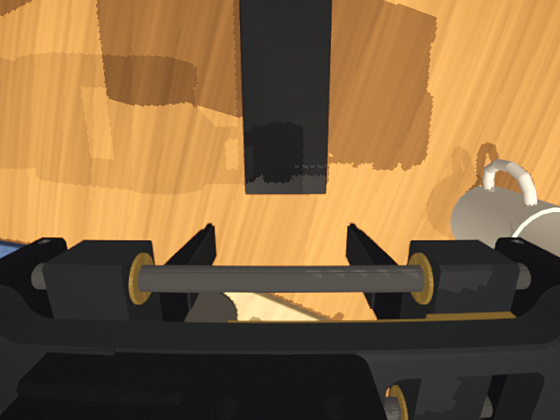

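The riser (240–330, 0–194) runs off the picture's top edge, so I look again from slightly higher.

>>> carry_out(
  series=[
    [-0.005,0,-0.05,0,0.85],
    [-0.005,0,-0.1,0,0.85],
    [-0.005,0,-0.1,0,0.85],
    [-0.005,0,-0.1,0,0.85],
  ],
)

```text
t: 22.05
eef_pos: [544.1, 229.4, 430.2]
tcp_rot: [-3.141, 0.0, 1.858]
ft_force: [0.1, 0.4, -0.6]
opening: 0.848
grip_force: 0.0
```

```bash
python3 - <<'E'
from h import *
s=env.state();print(s['t'],s['eef_pos'],np.degrees(s['tcp_rot']))
p,d,K,D,M=cam('wrist');np.savez('w4',p=p,d=d,K=K,D=D,M=M)
P=cloud(d,K,D,M);Z=P[...,2]
hsv=cv2.cvtColor(p,cv2.COLOR_RGB2HSV)
for b in ((abs(Z-30)<8),(hsv[...,1]<110)&(hsv[...,2]<90)):
    b=b.astype(np.uint8)*255;b[225:]=0;b[:,:200]=0;b[:,370:]=0
    b=cv2.morphologyEx(b,cv2.MORPH_OPEN,np.ones((5,5)))
    c=max(cv2.findContours(b,cv2.RETR_EXTERNAL,cv2.CHAIN_APPROX_NONE)[0],key=cv2.contourArea)
    print(cv2.boundingRect(c),cv2.minAreaRect(onplane(c.reshape(-1,2),30,K,D,M)[:,:2].astype(np.float32)))
f=np.load('top0.npz');p,d,K,D,M=[f[k] for k in('p','d','K','D','M')]
Z=cloud(d,K,D,M)[...,2];b=(abs(Z-30)<10).astype(np.uint8)*255;b[:180]=0;b[270:]=0;b[:,190:]=0
c=max(cv2.findContours(b,cv2.RETR_EXTERNAL,cv2.CHAIN_APPROX_NONE)[0],key=cv2.contourArea)
print('top',cv2.minAreaRect(onplane(c.reshape(-1,2),30,K,D,M)[:,:2].astype(np.float32)))
go(554.9,-12,160,80.75)
E
```

```text
22.05 [544.14790432 229.36076738 430.19203354] [-1.79973490e+02  5.25694530e-04  1.06460672e+02]
(251, 21, 67, 152) ((520.5819091796875, 324.82415771484375), (80.16544342041016, 179.3146209716797), 16.576234817504883)
(251, 22, 67, 149) ((520.2935180664062, 325.5348815917969), (78.0107192993164, 175.64955139160156), 16.62229347229004)
top ((518.1304931640625, 321.50689697265625), (82.29730224609375, 180.0379638671875), 16.912248611450195)
shift [-0.2347 -0.0581  0.0987] turn 25.72
```

>>> carry_out(
  series=[
    [-0.05,-0.012,0.03,9,0.85],
    [-0.1,-0.024,0.06,18,0.85],
    [-0.15,-0.036,0.0987,25.7,0.85],
    [-0.2,-0.05,0.0987,25.7,0.85],
    [-0.2347,-0.0581,0.0987,25.7,0.85],
    [-0.2347,-0.0581,0.0987,25.7,0.85],
    [-0.2347,-0.0581,0.13,25.7,0.85],
    [-0.2347,-0.0581,0.17,25.7,0.85],
    [-0.2347,-0.0581,0.2,25.7,0.85],
    [-0.2347,-0.0581,0.2117,25.7,0.85],
    [-0.2347,-0.0581,0.2117,25.7,0.85],
    [-0.2347,-0.0581,0.2117,25.7,0.35],
    [-0.2347,-0.0581,0.2117,25.7,0.35],
    [-0.2347,-0.0581,0.2117,25.7,0.35],
    [-0.2347,-0.0581,0.2117,25.7,0.35],
    [-0.2347,-0.0581,0.2117,25.7,0.35],
  ],
)

```text
t: 24.1
eef_pos: [555.3, -11.2, 219.3]
tcp_rot: [3.141, -0.0, 1.411]
ft_force: [-0.7, -0.0, 6.3]
opening: 0.505
grip_force: 30.0
```

>>> carry_out(
  series=[
    [0,0,-0.02,0,0.35],
    [0,0,-0.06,0,0.35],
    [0.02,-0.005,-0.1,0,0.35],
    [0.06,-0.015,-0.1,-5,0.35],
    [0.1,-0.027,-0.1,-11,0.35],
    [0.145,-0.04,-0.1,-17,0.35],
    [0.19,-0.052,-0.1,-22,0.35],
    [0.235,-0.064,-0.1,-25.8,0.35],
    [0.275,-0.075,-0.1,-25.8,0.35],
    [0.305,-0.084,-0.1,-25.8,0.35],
    [0.3265,-0.0886,-0.1,-25.8,0.35],
    [0.3265,-0.0886,-0.1,-25.8,0.35],
    [0.3265,-0.0886,-0.08,-25.8,0.35],
    [0.3265,-0.0886,-0.05,-25.8,0.35],
    [0.3265,-0.0886,-0.03,-25.8,0.35],
    [0.3265,-0.0886,-0.022,-25.8,0.35],
    [0.3265,-0.0886,-0.022,-25.8,0.35],
  ],
)

```text
t: 26.22
eef_pos: [520.1, 324.8, 240.8]
tcp_rot: [-3.141, 0.0, 1.861]
ft_force: [0.4, -0.2, -5.5]
opening: 0.504
grip_force: 30.0
```

>>> carry_out(
  series=[
    [0,0,0.0025,0,0.35],
    [0,0,0.0035,0,0.35],
    [0,0,0.0035,0,0.35],
    [0,0,0.0035,0,0.8],
    [0,0,0.0035,0,0.8],
    [0,0,0.0035,0,0.8],
    [0,0,-0.03,0,0.8],
    [0,0,-0.08,0,0.8],
    [-0.03,0,-0.13,0,0.8],
    [-0.08,0,-0.19,0,0.8],
    [-0.1,0,-0.19,0,0.8],
    [-0.1,0,-0.19,0,0.8],
    [-0.1,0,-0.19,0,0.8],
  ],
)

```text
t: 27.85
eef_pos: [548.2, 229.8, 430.4]
tcp_rot: [-3.141, -0.0, 1.861]
ft_force: [-0.6, -0.8, -0.0]
opening: 0.799
grip_force: 0.0
```

```bash
python3 - <<'E'
from h import *
s=env.state();print(s['t'],s['eef_pos'],np.degrees(s['tcp_rot']))
p,d,K,D,M=cam('wrist');save('w5',p)
Z=cloud(d,K,D,M)[...,2]
def rect(b,z,n,K,D,M,box):
    x0,y0,x1,y1=box;o=np.zeros(b.shape,np.uint8);o[y0:y1,x0:x1]=b[y0:y1,x0:x1]*255
    o=cv2.morphologyEx(o,cv2.MORPH_OPEN,np.ones((3,3)))
    c=max(cv2.findContours(o,cv2.RETR_EXTERNAL,cv2.CHAIN_APPROX_NONE)[0],key=cv2.contourArea)
    print(n,cv2.boundingRect(c),cv2.minAreaRect(onplane(c.reshape(-1,2),z,K,D,M)[:,:2].astype(np.float32)),Z[o>0].mean())
rect(abs(Z-92)<8,92,'meter',K,D,M,(200,0,370,228))
rect((Z>22)&(Z<110),30,'riser outline',K,D,M,(200,0,370,228))
p,d,K,D,M=cam('top');Z=cloud(d,K,D,M)[...,2]
rect(abs(Z-92)<8,92,'meter top',K,D,M,(50,150,190,280))
go(417,-311,160,170.75)
E
```

```text
27.85 [548.22824065 229.84135904 430.36682212] [-1.79955428e+02 -1.71552589e-02  1.06625336e+02]
meter (256, 18, 50, 151) ((520.362060546875, 323.4533996582031), (49.27454376220703, 148.28271484375), 16.5773868560791) 91.92120764947073
riser outline (248, 18, 67, 154) ((520.1082763671875, 326.4213562011719), (80.34343719482422, 181.0817108154297), 16.5937442779541) 74.44642294661331Traceback (most recent call last):
  File "<stdin>", line 13, in <module>
  File "<stdin>", line 8, in rect
ValueError: max() iterable argument is empty
```

View pics/w5.png

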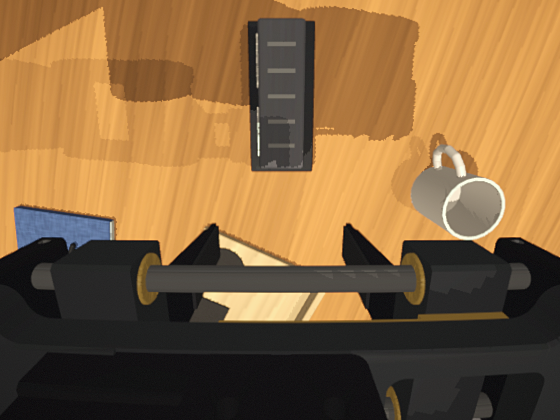

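The meter (256–306, 18–170) sits upright in the middle of the riser, parallel to it and about 1 mm off at most. Next I put the three back, key first.

>>> carry_out(
  series=[
    [-0.05,-0.014,0,-8,0.75],
    [-0.1,-0.027,0.01,-16,0.75],
    [-0.15,-0.041,0.02,-24,0.75],
    [-0.2,-0.054,0.03,-32,0.75],
    [-0.25,-0.068,0.04,-40,0.75],
    [-0.3,-0.082,0.05,-48,0.75],
    [-0.35,-0.095,0.06,-56,0.75],
    [-0.4,-0.109,0.07,-64.1,0.75],
    [-0.45,-0.123,0.08,-64.1,0.75],
    [-0.5,-0.136,0.09,-64.1,0.75],
    [-0.5315,-0.145,0.1,-64.1,0.75],
    [-0.5315,-0.145,0.1,-64.1,0.75],
    [-0.5315,-0.145,0.1,-64.1,0.75],
    [-0.5315,-0.145,0.1,-64.1,0.75],
  ],
)

```text
t: 29.7
eef_pos: [562.1, -320.0, 331.2]
tcp_rot: [3.141, 0.0, 2.981]
ft_force: [0.5, -0.2, 1.2]
opening: 0.752
grip_force: 0.0
```

```bash
python3 - <<'E'
from h import *
s=env.state();print(s['t'],s['eef_pos'])
go(561.1,-321.1,197.2-171,170.75)
E
```

```text
29.7 [ 562.05533361 -319.9681571   331.21108066]
shift [ 0.0008 -0.0013  0.134 ] turn 0.07
```

>>> carry_out(
  series=[
    [0.0008,-0.0013,0.03,0,0.75],
    [0.0008,-0.0013,0.08,0,0.75],
    [0.0008,-0.0013,0.12,0,0.75],
    [0.0008,-0.0013,0.134,0,0.75],
    [0.0008,-0.0013,0.134,0,0.75],
    [0.0008,-0.0013,0.134,0,0.75],
    [0.0008,-0.0013,0.134,0,0.3],
    [0.0008,-0.0013,0.134,0,0.3],
    [0.0008,-0.0013,0.134,0,0.3],
    [0.0008,-0.0013,0.134,0,0.3],
    [0.0008,-0.0013,0.134,0,0.3],
  ],
)

```text
t: 31.08
eef_pos: [560.7, -322.4, 197.2]
tcp_rot: [3.141, 0.0, 2.98]
ft_force: [-0.6, 2.5, 5.8]
opening: 0.46
grip_force: 30.0
```

>>> carry_out(
  series=[
    [0,0,-0.02,0,0.3],
    [0,0,-0.06,0,0.3],
    [0,0,-0.1,0,0.3],
    [0.01,0.03,-0.12,0,0.3],
    [0.03,0.07,-0.12,0,0.3],
    [0.05,0.12,-0.12,0,0.3],
    [0.07,0.17,-0.12,0,0.3],
    [0.09,0.22,-0.12,0,0.3],
    [0.11,0.265,-0.12,0,0.3],
    [0.12,0.295,-0.12,0,0.3],
    [0.12,0.295,-0.12,0,0.3],
    [0.12,0.295,-0.09,0,0.3],
    [0.12,0.295,-0.05,0,0.3],
    [0.12,0.295,-0.025,0,0.3],
    [0.12,0.295,-0.016,0,0.3],
    [0.12,0.295,-0.016,0,0.3],
  ],
)

```text
t: 33.08
eef_pos: [490.0, -12.4, 213.1]
tcp_rot: [3.142, -0.0, 2.979]
ft_force: [-0.2, -0.4, -3.8]
opening: 0.463
grip_force: 30.0
```

>>> carry_out(
  series=[
    [0,0,0.003,0,0.3],
    [0,0,0.0043,0,0.3],
    [0,0,0.0043,0,0.3],
    [0,0,0.0043,0,0.7],
    [0,0,0.0043,0,0.7],
    [0,0,0.0043,0,0.7],
    [0,0,-0.03,0,0.75],
    [0,0,-0.08,0,0.75],
    [-0.008,-0.05,-0.11,0,0.75],
    [-0.016,-0.1,-0.11,0,0.75],
    [-0.024,-0.15,-0.11,0,0.75],
    [-0.032,-0.2,-0.11,0,0.75],
    [-0.04,-0.25,-0.11,0,0.75],
    [-0.048,-0.3,-0.11,0,0.75],
    [-0.048,-0.3,-0.11,0,0.75],
    [-0.048,-0.3,-0.07,0,0.75],
    [-0.048,-0.3,-0.03,0,0.75],
    [-0.048,-0.3,0.0,0,0.75],
    [-0.048,-0.3,0.008,0,0.75],
    [-0.048,-0.3,0.008,0,0.75],
  ],
)

```text
t: 35.58
eef_pos: [489.0, -315.5, 205.2]
tcp_rot: [3.141, -0.0, 2.98]
ft_force: [0.4, -0.3, -0.8]
opening: 0.747
grip_force: 0.0
```

>>> carry_out(
  series=[
    [0,0,0,0,0.35],
    [0,0,0,0,0.35],
    [0,0,0,0,0.35],
    [0,0,0,0,0.35],
    [0,0,0,0,0.35],
  ],
)

```text
t: 36.2
eef_pos: [488.9, -315.9, 205.7]
tcp_rot: [-3.141, 0.001, 2.98]
ft_force: [-0.3, 1.2, 7.3]
opening: 0.528
grip_force: 29.9
```

>>> carry_out(
  series=[
    [0,0,-0.02,0,0.35],
    [0,0,-0.06,0,0.35],
    [0,0,-0.1,0,0.35],
    [0.005,0.02,-0.12,0,0.35],
    [0.015,0.07,-0.12,0,0.35],
    [0.03,0.12,-0.12,0,0.35],
    [0.04,0.17,-0.12,0,0.35],
    [0.0478,0.205,-0.12,0,0.35],
    [0.0478,0.2166,-0.12,0,0.35],
    [0.0478,0.2166,-0.11,0,0.35],
    [0.0478,0.2166,-0.08,0,0.35],
    [0.0478,0.2166,-0.04,0,0.35],
    [0.0478,0.2166,-0.02,0,0.35],
    [0.0478,0.2166,-0.015,0,0.35],
    [0.0478,0.2166,-0.015,0,0.35],
  ],
)

```text
t: 38.08
eef_pos: [476.6, -95.1, 219.8]
tcp_rot: [3.141, -0.0, 2.979]
ft_force: [0.3, -0.1, -2.1]
opening: 0.526
grip_force: 29.9
```

>>> carry_out(
  series=[
    [0,0.0007,0.002,0,0.35],
    [0,0.0007,0.003,0,0.35],
    [0,0.0007,0.003,0,0.35],
    [0,0.0007,0.003,0,0.75],
    [0,0.0007,0.003,0,0.75],
    [0,0.0007,0.003,0,0.75],
    [0,0,-0.03,0,0.75],
    [0,0,-0.08,0,0.75],
    [0.005,-0.05,-0.11,0,0.75],
    [0.01,-0.1,-0.11,0,0.75],
    [0.018,-0.15,-0.11,0,0.75],
    [0.0245,-0.2,-0.11,0,0.75],
    [0.0245,-0.2227,-0.11,0,0.75],
    [0.0245,-0.2227,-0.11,0,0.75],
    [0.0245,-0.2227,-0.08,0,0.75],
    [0.0245,-0.2227,-0.04,0,0.75],
    [0.0245,-0.2227,0,0,0.75],
    [0.0245,-0.2227,0.0098,0,0.75],
    [0.0245,-0.2227,0.0098,0,0.75],
  ],
)

```text
t: 40.45
eef_pos: [417.0, -309.6, 210.3]
tcp_rot: [3.141, -0.001, 2.981]
ft_force: [0.0, 0.7, -0.4]
opening: 0.746
grip_force: 0.0
```

>>> carry_out(
  series=[
    [0,0,0,0,0.4],
    [0,0,0,0,0.4],
    [0,0,0,0,0.4],
    [0,0,0,0,0.4],
    [0,0,0,0,0.4],
  ],
)

```text
t: 41.08
eef_pos: [416.6, -310.3, 211.3]
tcp_rot: [-3.141, 0.002, 2.98]
ft_force: [0.3, 0.8, 7.8]
opening: 0.585
grip_force: 30.0
```

>>> carry_out(
  series=[
    [0,0,-0.02,0,0.4],
    [0,0,-0.06,0,0.4],
    [0,0,-0.1,0,0.4],
    [0,0.02,-0.125,0,0.4],
    [0,0.06,-0.125,0,0.4],
    [-0.01,0.11,-0.125,0,0.4],
    [-0.02,0.16,-0.125,0,0.4],
    [-0.0245,0.21,-0.125,0,0.4],
    [-0.0245,0.26,-0.125,0,0.4],
    [-0.0245,0.31,-0.125,0,0.4],
    [-0.0245,0.35,-0.125,0,0.4],
    [-0.0245,0.38,-0.125,0,0.4],
    [-0.0245,0.3893,-0.125,0,0.4],
    [-0.0245,0.3893,-0.11,0,0.4],
    [-0.0245,0.3893,-0.08,0,0.4],
    [-0.0245,0.3893,-0.05,0,0.4],
    [-0.0245,0.3893,-0.025,0,0.4],
    [-0.0245,0.3893,-0.016,0,0.4],
    [-0.0245,0.3893,-0.016,0,0.4],
  ],
)

```text
t: 43.45
eef_pos: [503.3, 69.4, 225.7]
tcp_rot: [-3.141, -0.001, 2.979]
ft_force: [-0.2, 0.6, -3.4]
opening: 0.585
grip_force: 30.0
```

>>> carry_out(
  series=[
    [0,0.0006,0.002,0,0.4],
    [0,0.0006,0.003,0,0.4],
    [0,0.0006,0.003,0,0.4],
    [0,0.0006,0.003,0,0.75],
    [0,0.0006,0.003,0,0.75],
    [0,0.0006,0.003,0,0.75],
    [0,0,-0.03,0,0.75],
    [0,0,-0.08,0,0.75],
    [-0.03,-0.03,-0.105,0,0.75],
    [-0.0738,-0.0694,-0.105,0,0.75],
    [-0.0738,-0.0694,-0.105,0,0.75],
    [-0.0738,-0.0694,-0.105,0,0.75],
  ],
)

```text
t: 44.95
eef_pos: [564.5, -10.2, 330.8]
tcp_rot: [3.141, -0.001, 2.979]
ft_force: [-0.5, 1.1, -0.6]
opening: 0.749
grip_force: 0.0
```

```bash
python3 - <<'E'
from h import *
s=env.state();print(s['t'],s['eef_pos'])
p,d,K,D,M=cam('wrist');np.savez('w6',p=p,d=d,K=K,D=D,M=M)
f=np.load('w1.npz');q=f['p']
save('w6',cv2.resize(np.hstack([q[60:170,125:415],p[60:170,125:415]]),(800,152)) if 0 else cv2.resize(np.vstack([q[60:170,125:415],p[60:170,125:415]]),(783,594)))
for n in('w1','w6'):
    f=np.load(n+'.npz');p,d,K,D,M=[f[k] for k in('p','d','K','D','M')];Z=cloud(d,K,D,M)[...,2]
    for nm,m,z,(x0,y0,x1,y1) in(('box',Z>57,63,(125,70,225,165)),('load',Z>55,73,(310,70,415,165)),('key',Z>25,41,(232,70,304,158))):
        o=np.zeros(Z.shape,np.uint8);o[y0:y1,x0:x1]=m[y0:y1,x0:x1]*255
        c=max(cv2.findContours(o,cv2.RETR_EXTERNAL,cv2.CHAIN_APPROX_NONE)[0],key=cv2.contourArea)
        r=cv2.minAreaRect(onplane(c.reshape(-1,2),z,K,D,M)[:,:2].astype(np.float32));print(n,nm,[np.round(x,1) for x in r])
E
```

```text
44.95 [564.53509987 -10.20401891 330.75087058]
w1 box [array([478.4, -91.8]), array([51.8, 49.9]), np.float64(83.1)]
w1 load [array([504.3,  69.5]), array([53.6, 55.1]), np.float64(17.3)]
w1 key [array([488.4, -10.2]), array([46.2, 65.7]), np.float64(77.3)]
w6 box [array([478.5, -91.2]), array([51.3, 49.6]), np.float64(81.5)]
w6 load [array([502.9,  69.1]), array([54.1, 54.9]), np.float64(6.4)]
w6 key [array([488.8, -11.9]), array([46.1, 64.8]), np.float64(80.1)]
```

View pics/w6.png

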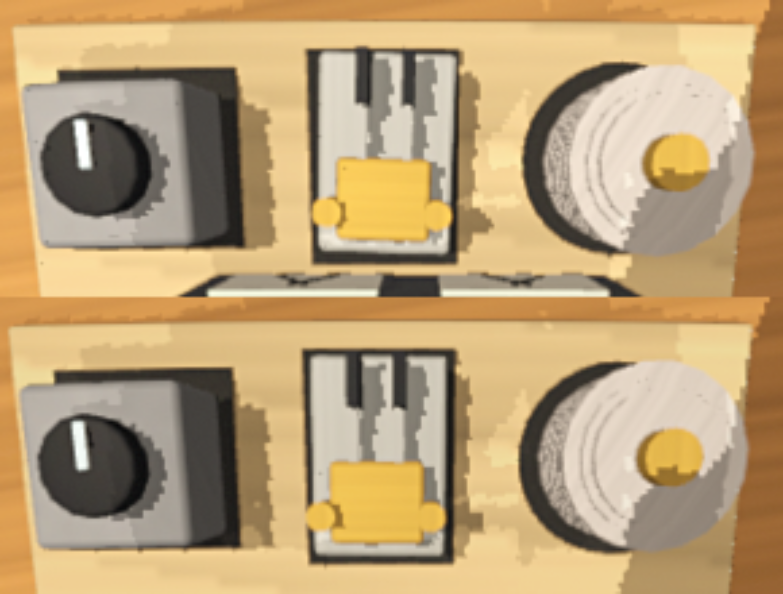

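Top is the start and bottom is now: box (75,465), key (378,455) and load (655,455) stand on their own pads as before, within about 1.5 mm. The robot is clear, so I hand it in.

```bash
python3 -c "
from cell import env
print(env.job_done())"
```

```text
the job is handed in; nothing more can be done
None
```

I handed the job in at about 45 s: the power meter is upright on the riser, about 1 mm off centre and square to it, and the dummy load, switch box and Morse key are back upright on their own pads, within about 2 mm of where they started.

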